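# Shut and lock a steel steriliser box

## Task

Swing the raised lid of the steel instrument box shut without letting it slam, then press the quarter-turn wing stud in the lid down gently, only until it just bottoms, and while it is down turn it, without forcing it, a quarter turn clockwise (seen from above) until its cam catches. Let go, leaving the lid shut and locked and everything around the box where it was.

Things in the scene. Friction and masses are not known exactly. Their poses are not given: they have to be found in the camera images.
- lid (a joint): Angle (rad) of the box's lid, a plain steel plate 190 x 170 mm, 4 mm thick, hinged along its edge farthest from the robot. 0 = shut (level), growing as it opens; it starts raised at 0.5 to 0.9. The hinge is stiff: the lid stays where it is left and takes 1 to 6 N of push at its free edge to move.
- box: The steel instrument box, 180 x 160 mm and 75 mm high, fixed to the counter. Origin at the centre of its underside, z up; its x axis points from the lid's free edge to the hinge, its y axis along the hinge. The shut lid's top face is 79 mm above the origin.
- lid_hinge (a point): Middle of the lid's hinge line, at the level of the lid's underside (75 mm above the counter). Turns with the lid: x points from the free edge to the hinge in the lid's plane, y along the hinge line, z out of the lid's top face.
- lid_edge (a point): Point on the lid's top face near the middle of its free edge, 175 mm from the hinge line and 10 mm in from the edge: a place to push the lid down. Axes as the lid's (z out of the top face).
- lid_stud_foot (a point): Point on the lid's top face on the stud's axis, 95 mm from the hinge line. Axes as the lid's.
- stud_grip (a point): Centre of the stud's wing bar: aluminium, 44 mm long (x axis), 12 mm thick (y axis, the way to grip it), 26 mm high, standing on a disc 48 mm across, 5 mm thick, whose upper face is 13 mm below this point. When the stud is up this point is 41 mm above the lid's top face and the disc 23 mm clear of the lid. z points up the stud's axis. Fingers may rest on the disc to press.
- collar: The 18 mm steel sleeve under the stud's disc; goes down with the stud but does not turn. Origin on the stud's axis, level with the lid's top face when the stud is up, below it by the press. A spring pushes up (2 N at the top, 4 to 7 N fully down). The pin clears the keeper after 5 to 16 mm of press: the stem's length differs each time and cannot be seen.
- stud (a joint): Turn of the stud (rad): 0 to 0.06 at the start with the bar pointing to the hinge, growing clockwise seen from above, stop at 1.6; takes under 0.2 N m. With the lid shut it turns only while pressed below its keeper. Once turned by 1.45 or more its cross-pin rises about 2.5 mm into a notch when let go, and the stud stays 2.5 to 11.5 mm down.
- keeper: The brass keeper block inside the box, 34 x 32 mm, 18 mm high, with a slot along its x axis for the stud's cross-pin (24 mm long, 4 mm square) and a notch across its underside. Origin on the stud's axis, level with its underside. Turning the stud before it is down far enough, or pulling it up hard afterwards, jams the pin against this block: do not force it.
- stop: The stiff sprung rubber stop inside the box under the stud, hidden by the shut lid. The stem's foot meets it 0.6 mm of press after the pin has cleared the keeper; it yields about 1 mm per 20 N and must not be forced. Origin at the middle of its top face.
- forceps: Bystander: steel forceps, 130 mm long, lying beside the box. Origin at its middle, on the counter.
- pot: Bystander: white plastic pot, 56 mm across, 50 mm high, beside the box. Origin at the centre of its underside.
- dish: Bystander: steel bowl, 110 mm across, 40 mm high. Origin at the centre of its underside.
- brush: Bystander: cleaning brush lying on the counter. Origin on the counter under its middle.

How it is judged:
By the outcome, as a careful person would: the job done as asked, in the order asked, and still so for the second after the job is handed in, with the robot touching nothing.
It also fails if it takes over 54 s, if anything falls off the work surface, if the arm or the gripper's body presses on something with over 40 N, if the wrist force passes 120 N, or if a joint passes its speed limit or range.

## Robot

A 7-joint arm with a two-finger parallel gripper is mounted at the origin on the work surface. World frame = base frame: x ahead of the robot, y to its left, z up, the work surface at z = 0. Lengths are in m, angles in rad, forces in N, time in s.
With the tool pointing down it reaches from about 0.35 to 0.9 m from the base axis. Payload 8.1 kg.
Tool frame: the origin (TCP) lies at the very end of the fingers, on their centre line; the grasp point (between the pads) lies 19 mm behind it; z points along the fingers, x is the direction in which the jaws open and shut, and the axes are right-handed (so a half turn about z gives the same grasp; the last joint's range is limited). The gripper opens to 92 mm and grips with 3 to 60 N. Pads are 19 mm wide; open, the fingers measure 130 mm over their backs; the gripper's body (75 mm by 190 mm) begins 47 mm behind the grasp point.
Start: joints at [1.184, 0.434, 0.025, 1.573, -0.012, 1.134, -0.075], TCP at [0.175, -0.6, 0.227] pointing down, gripper open.
Joint ranges: [-2.62, 2.62], [-0.44, 2.09], [-1.27, 1.32], [0.08, 2.57], [-1.32, 4.46], [0.12, 2], [-2.74, 2.74]. Speed limits (rad/s): [2.22, 2.22, 3.01, 3.01, 3.14, 3.14, 3.14].

## Interface

Orientations are given as a rotation vector (axis times angle).
In Python, from workcell import ctrl gives the robot as it stands.
- The arm moves only by the shell command python3 -m jog 'ROWS' [OPENING] [FORCE]. ROWS is JSON, a list of rows, each an object with "slide": the shift along the tool's x, y, z in m, a list of three; "turn": the turn about the tool's z in degrees. A call has 1 to 10 rows; each row shifts and turns the pose as measured when the row begins, along the tool's axes as they then stand; what a row does not reach is not made up. A row lasts 1/12 s, in which the tool goes at most 41.7 mm and 7.16 degrees, less where a joint would pass 70% of its speed; a pose out of reach is approached as far as the arm can. A call with a gripper value outside its range is refused whole. OPENING is the opening, from 0 (shut) to 1 (fully open), set as the call begins (- or left out, the last holds). The fingers move at their own pace and stop on an object; FORCE is the grip in N (left out, the last holds). Time passes only in rows, so rows that do not move let the fingers close. It gives the time, the measured TCP pose, the force and the opening at its end, in the units of the state.
- ctrl.read_state(): the state, without advancing time (a new reading comes with each control period).
- ctrl.read_camera(name): name is "side" or "top"; returns a dict with "color" (480x640x3 uint8, blue, green, red), "fx", "fy", "cx", "cy" (pixels), "origin" and "orientation" of the camera in the world. Camera axes: x right, y down, z forward; pixel columns grow to the right and rows downward; lengths in m; the calibration is good to about 2 mm. A picture is of the moment at which its call begins. There is no depth.
- ctrl.finish_job(): hands the job in, once; it reports no verdict.
The state is a dict: "time_s": time; "joint_positions": joint angles; "joint_vel": joint speeds; "joint_efforts": joint torques, N m; "position": TCP position; "ee_rot": TCP orientation; "force": force on the tool from outside, world axes, zero at the start; "torque": the same for the moment, N m; "width": finger opening in m.
Only numpy, scipy, OpenCV 4.12 (cv2) and the standard library are available. Lean on these libraries where they do the work, as an engineer would, in place of code of your own. Each camera call takes 0.05 s, during which the arm holds its last target. There are 200 camera calls.

## Working session

There is one attempt and no reset: what is moved stays moved. The work goes in short steps, Python scripts to look and compute and a shell command to move; the robot and the scene stay as the last step left them, time stands still between calls to the robot, and variables do not carry over. Pictures are saved under pics/ and viewed, about 8 in all and at most 12, crops included, and the job is handed in when it is done.

```bash
mkdir -p pics; cat > h.py <<'E'
import numpy as np, cv2
from scipy.spatial.transform import Rotation as R
from workcell import ctrl
def rot(c):
    o=np.array(c["orientation"],float)
    return o if o.shape==(3,3) else (R.from_rotvec(o) if o.size==3 else R.from_quat(o)).as_matrix()
def ray(c,u,v):
    d=rot(c)@np.array([(u-c["cx"])/c["fx"],(v-c["cy"])/c["fy"],1]); return np.array(c["origin"],float),d/np.linalg.norm(d)
def plane(c,u,v,z):
    o,d=ray(c,u,v); return o+d*(z-o[2])/d[2]
def proj(c,p):
    q=rot(c).T@(np.array(p)-c["origin"]); return c["fx"]*q[0]/q[2]+c["cx"],c["fy"]*q[1]/q[2]+c["cy"]
def tri(c1,p1,c2,p2):
    (a,d),(b,e)=ray(c1,*p1),ray(c2,*p2)
    s=np.linalg.lstsq(np.array([d,-e]).T,b-a,rcond=None)[0]
    P,Q=a+s[0]*d,b+s[1]*e; return (P+Q)/2,np.linalg.norm(P-Q)
E
python3 - <<'E'
from h import *
s=ctrl.read_state(); print(s)
for n in("side","top"):
    c=ctrl.read_camera(n); cv2.imwrite(f"pics/{n}0.png",c["color"]); print(n,c["fx"],c["cx"],c["cy"],c["origin"],c["orientation"])
E
```

```text
{'time_s': 0.0, 'joint_positions': array([ 1.18438437,  0.43523093,  0.02495779,  1.57409127, -0.01160545,
        1.13404567, -0.0751127 ]), 'joint_vel': array([-1.36399384e-03,  5.37823323e-04,  2.11419856e-03,  6.61934639e-04,
       -1.44744747e-03,  3.95330008e-06, -2.04737517e-04]), 'joint_efforts': array([-1.54746936e-03, -6.67850804e+01,  9.84499678e-01, -3.14460289e+01,
       -6.06539729e-02,  4.28080908e-02,  1.26972491e-04]), 'position': array([ 0.17481677, -0.59950315,  0.22594214]), 'ee_rot': array([-2.51253074e+00,  1.88450236e+00,  2.16911931e-03]), 'force': array([-1.70088753,  0.60672901,  0.44294314]), 'torque': array([ 0.04814315,  0.01594801, -0.06857076]), 'width': 0.0915671130819489}
side 522.27201009135 316.79743867145635 233.10424615581948 [-0.04493559  0.69790993  0.64935344] [-0.85284385  2.30858025 -1.29816783]
top 551.3310916583484 317.8385666668038 234.58644590038782 [ 0.42253244 -0.01910839  1.26232001] [-2.18519547  2.12566263 -0.0869351 ]
```

View pics/side0.png

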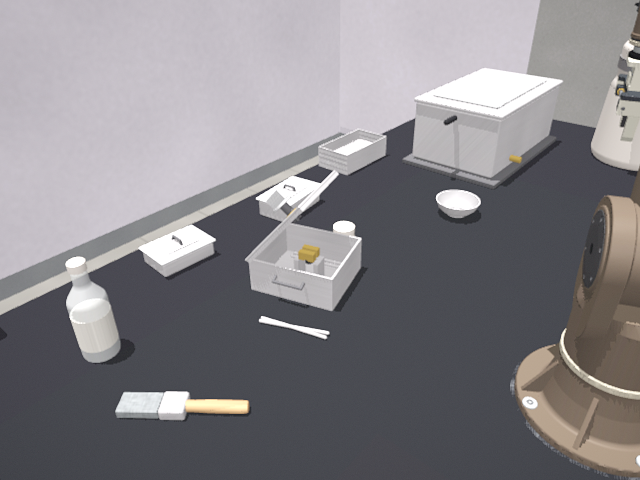

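View pics/top0.png

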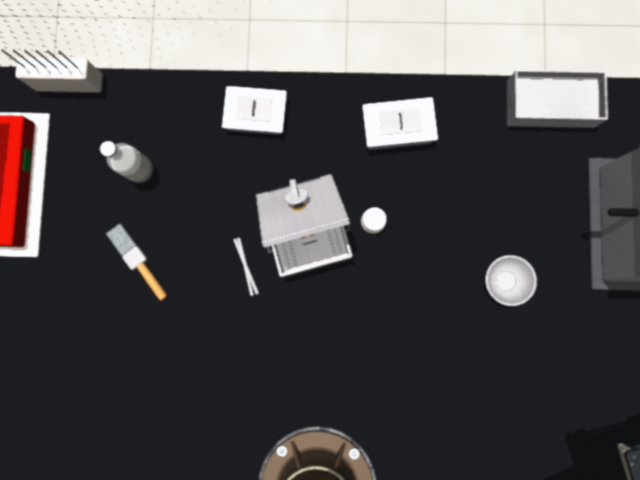

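The top view shows the box near (310,240), with its lid raised away from the robot and free edge running (262,242)-(348,215). The forceps are at (246,267) and the pot at (374,220). I'll zoom in for the corners.

```bash
python3 - <<'E'
from h import *
a=cv2.imread("pics/top0.png")[165:285,240:400]; b=cv2.imread("pics/side0.png")[165:315,235:375]
a=cv2.resize(a,None,fx=5,fy=5,interpolation=cv2.INTER_CUBIC); b=cv2.resize(b,None,fx=4,fy=4,interpolation=cv2.INTER_CUBIC)
cv2.imwrite("pics/top_crop.png",a);cv2.imwrite("pics/side_crop.png",b)
E
```

```text
(no output)
```

View pics/top_crop.png

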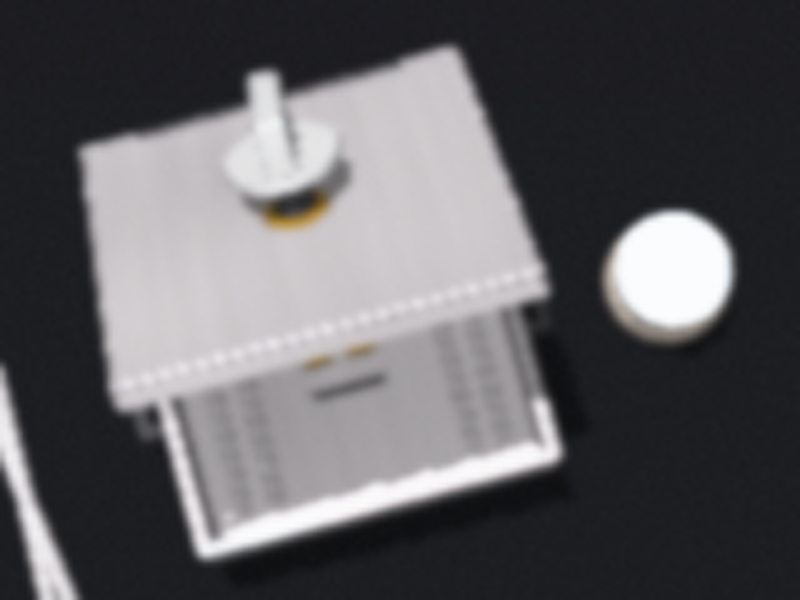

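View pics/side_crop.png

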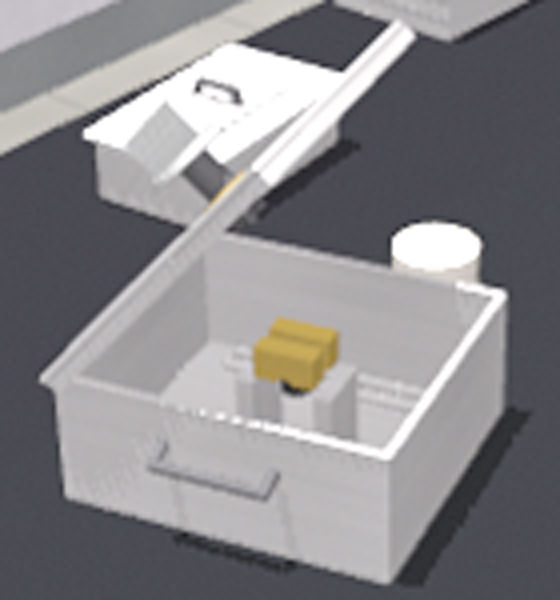

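The crops show the rim's front corners in the top image at about (281,276) and (352.4,256). The lid's top free edge runs (263,243)-(349,219.4), and the stud bar is along the lid, tip near (293,180).

```bash
python3 - <<'E'
from h import *
t=ctrl.read_camera("top"); s=ctrl.read_camera("side")
L=plane(t,281.2,276,.075); Rr=plane(t,352.2,256,.075)
# side rim corners: near(left y+) front, right front
sL=plane(s,235+388/4,165+455/4,.075); sR=plane(s,235+503/4,165+292/4,.075)
print(L,Rr,np.linalg.norm(L-Rr)); print("side",sL,sR,np.linalg.norm(sL-sR))
for A,B in((L,Rr),(sL,sR)):
    y=(A-B)[:2]; y/=np.linalg.norm(y); x=np.array([y[1],-y[0]]); yaw=np.arctan2(x[1],x[0])
    m=(A+B)[:2]/2; print("yaw",yaw,np.degrees(yaw),"center",m+.09*x,"hinge",m+.18*x,"stud",m+.085*x)
    h=np.r_[m+.18*x,.075]; n=np.r_[y,0]
    for c,p in((t,(306,231.2)),):
        o,d=ray(c,*p); q=o+d*((h-o)@n)/(d@n); v=q-h; print("edge pt",q,"ang",np.arctan2(v[2],-(v[:2]@x)),"len",np.linalg.norm(v))
    print("left edge side pts tri", )
p,e=tri(t,(263,243),s,(235+392/4,165+25/4)); print("free left corner",p,e)
st=ctrl.read_state(); print(R.from_rotvec(st["ee_rot"]).as_matrix().round(3))
E
```

```text
[0.45586322 0.08827143 0.075     ] [ 0.50312998 -0.0633513   0.075     ] 0.15881938480213675
side [0.45906894 0.0884077  0.075     ] [ 0.50519272 -0.0619659   0.075     ] 0.15728834141885265
yaw 0.30219169457028294 17.31430870278365 center [0.56541838 0.03924526] hinge [0.65134017 0.06603046] stud [0.56064495 0.0377572 ]
edge pt [0.536693   0.03029043 0.23325336] ang 0.9216622727138779 len 0.19865912476624908
left edge side pts tri
yaw 0.2976177427577805 17.052240568231046 center [0.56817423 0.03961281] hinge [0.65421763 0.06600473] stud [0.56339404 0.0381466 ]
edge pt [0.53404356 0.02914398 0.257136  ] ang 0.9667155742494768 len 0.2213008031381049
left edge side pts tri
free left corner [0.48760937 0.08890689 0.28935625] 0.048475472160813445
[[ 0.28  -0.96  -0.   ]
 [-0.96  -0.28   0.001]
 [-0.001  0.    -1.   ]]
```

```bash
python3 -m jog '[{"slide":[-0.024,-0.026,-0.015],"turn":-0.9},{"slide":[-0.026,-0.028,-0.015],"turn":0},{"slide":[-0.026,-0.028,-0.012],"turn":0},{"slide":[-0.026,-0.028,-0.005],"turn":0},{"slide":[-0.026,-0.028,0],"turn":0},{"slide":[-0.026,-0.028,0],"turn":0},{"slide":[-0.026,-0.028,0],"turn":0},{"slide":[-0.026,-0.028,0],"turn":0},{"slide":[-0.026,-0.028,0],"turn":0},{"slide":[-0.026,-0.028,0],"turn":0}]' 0 10
```

```text
time_s: 1.03
position: [0.3658, -0.2656, 0.2722]
ee_rot: [2.51, -1.883, -0.004]
force: [1.4, -0.1, -0.2]
width: 0.0297
```

```bash
python3 -m jog '[{"slide":[-0.0263,-0.0292,0],"turn":-0.3},{"slide":[-0.0263,-0.0292,0],"turn":-0.3},{"slide":[-0.0263,-0.0292,0],"turn":-0.3},{"slide":[-0.0263,-0.0292,0],"turn":-0.3},{"slide":[-0.0263,-0.0292,0],"turn":-0.3},{"slide":[-0.0263,-0.0292,0],"turn":-0.3},{"slide":[-0.0263,-0.0292,0],"turn":0},{"slide":[-0.02,-0.022,0],"turn":0},{"slide":[-0.01,-0.012,0],"turn":0}]' 0 && python3 - <<'E'
from h import *
s=ctrl.read_state(); p=s["position"]; h=np.array([.6525,.066,.075]); yaw=.3
x=np.array([np.cos(yaw),np.sin(yaw)]); y=np.array([-x[1],x[0]])
M=R.from_rotvec(s["ee_rot"]).as_matrix()
print("d from hinge",-(p-h)[:2]@x,"lateral",(p-h)[:2]@y,"z",p[2],"tool x deg",np.degrees(np.arctan2(M[1,0],M[0,0])),"tilt",M[:,2])
c=ctrl.read_camera("side"); cv2.imwrite("pics/s1.png",cv2.resize(c["color"][80:330,200:460],None,fx=2.3,fy=2.3))
E
```

```text
time_s: 1.78
position: [0.5353, 0.03, 0.2722]
ee_rot: [2.546, -1.839, -0.001]
force: [-0.7, -0.0, -0.4]
width: 0.0007
d from hinge 0.12256979413391719 lateral 0.0002784807324488602 z 0.2721759388708675 tool x deg -71.67694005379201 tilt [-1.06846275e-03 -3.88658328e-04 -9.99999354e-01]
```

View pics/s1.png

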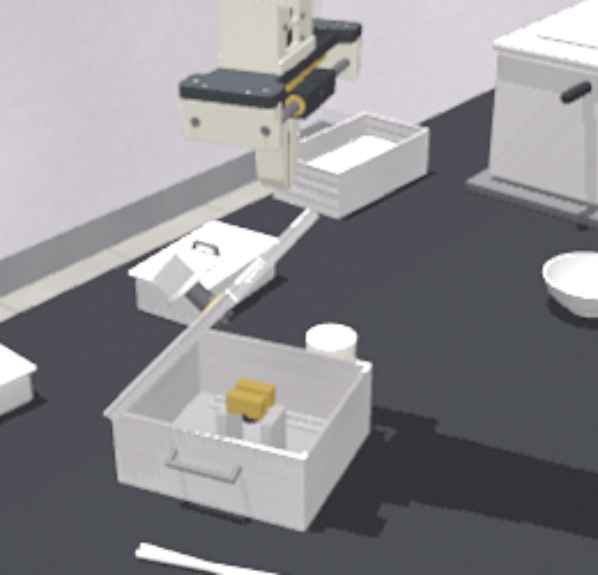

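The closed fingers are above the lid's free edge with about 5 cm to spare. I'll move 18 mm toward the hinge and down to just above the lid.

```bash
python3 -m jog '[{"slide":[0,-0.01,0.015],"turn":1.1},{"slide":[0,-0.009,0.015],"turn":0.4},{"slide":[0,0,0.012],"turn":0},{"slide":[0,0,0.004],"turn":0},{"slide":[0,0,0.004],"turn":0},{"slide":[0,0,0.004],"turn":0}]' && python3 -m jog '[{"slide":[0,0.0015,0.004],"turn":0},{"slide":[0,0.002,0.004],"turn":0},{"slide":[0,0.0025,0.004],"turn":0},{"slide":[0,0.003,0.004],"turn":0},{"slide":[0,0.003,0.004],"turn":0}]'
```

```text
time_s: 2.33
position: [0.5558, 0.04, 0.2145]
ee_rot: [-2.527, 1.866, 0.003]
force: [-0.5, -0.0, 0.6]
width: 0.0006
time_s: 2.75
position: [0.5455, 0.0355, 0.1953]
ee_rot: [-2.522, 1.866, -0.004]
force: [0.9, 1.3, 3.1]
width: 0.0004
```

```bash
python3 -m jog '[{"slide":[0,0.005,0.005],"turn":0},{"slide":[0,0.005,0.005],"turn":0},{"slide":[0,0.004,0.005],"turn":0},{"slide":[0,0.004,0.005],"turn":0},{"slide":[0,0.0035,0.005],"turn":0},{"slide":[0,0.0035,0.005],"turn":0},{"slide":[0,0.003,0.005],"turn":0},{"slide":[0,0.003,0.005],"turn":0},{"slide":[0,0.003,0.005],"turn":0}]' && python3 -m jog '[{"slide":[0,0.0025,0.005],"turn":0},{"slide":[0,0.0025,0.005],"turn":0},{"slide":[0,0.0025,0.005],"turn":0},{"slide":[0,0.002,0.005],"turn":0},{"slide":[0,0.002,0.005],"turn":0},{"slide":[0,0.002,0.005],"turn":0}]'
```

```text
time_s: 3.5
position: [0.5109, 0.0248, 0.1462]
ee_rot: [-2.52, 1.864, -0.009]
force: [2.2, 1.2, 1.8]
width: 0.0004
time_s: 4.0
position: [0.4963, 0.0203, 0.1126]
ee_rot: [-2.52, 1.864, -0.008]
force: [1.7, 0.1, 1.1]
width: 0.0006
```

```bash
python3 -m jog '[{"slide":[0,0.001,0.004],"turn":0},{"slide":[0,0.001,0.004],"turn":0},{"slide":[0,0.0005,0.0035],"turn":0},{"slide":[0,0,0.003],"turn":0},{"slide":[0,0,0.003],"turn":0},{"slide":[0,0,0.002],"turn":0},{"slide":[0,0,0.002],"turn":0},{"slide":[0,0,0.002],"turn":0},{"slide":[0,0,0.002],"turn":0}]' && python3 -m jog '[{"slide":[0,0,0.0015],"turn":0},{"slide":[0,0,0.0015],"turn":0},{"slide":[0,0,0.0015],"turn":0}]'
```

```text
time_s: 4.75
position: [0.4918, 0.0189, 0.0831]
ee_rot: [-2.523, 1.867, -0.004]
force: [-0.6, 0.3, 1.4]
width: 0.0006
time_s: 5.0
position: [0.4918, 0.0188, 0.0788]
ee_rot: [-2.523, 1.867, -0.004]
force: [-10.1, -1.9, 37.5]
width: 0.0009
```

The lid is shut: z=0.0788 with firm contact. I'll lift away, open the gripper and look.

```bash
python3 -m jog '[{"slide":[0,0,-0.004],"turn":0},{"slide":[0,0.0,-0.02],"turn":0},{"slide":[0,0,-0.035],"turn":0},{"slide":[0,0,-0.035],"turn":0},{"slide":[0,0.03,-0.03],"turn":0},{"slide":[0,0.04,0],"turn":0},{"slide":[0,0.03,0],"turn":0},{"slide":[0,0,0],"turn":0}]' 1 && python3 - <<'E'
from h import *
cs=[]
for n in("top","side"):
    c=ctrl.read_camera(n); cs.append(c); cv2.imwrite(f"pics/{n}2.png",c["color"])
q=[proj(c,[.562,.038,.12]) for c in cs]; print(q)
a=[cv2.resize(c["color"][int(v)-75:int(v)+75,int(u)-50:int(u)+50],None,fx=4,fy=4,interpolation=cv2.INTER_CUBIC) for c,(u,v) in zip(cs,q)]
print([(int(u)-50,int(v)-75) for u,v in q]); cv2.imwrite("pics/c2.png",np.hstack(a))
print(ctrl.read_state()["force"])
E
```

```text
time_s: 5.67
position: [0.3935, -0.01, 0.2056]
ee_rot: [-2.526, 1.865, 0.001]
force: [-0.4, -0.5, -0.3]
width: 0.0491
[(np.float64(305.10285270363454), np.float64(225.11155778891225)), (np.float64(308.32570803143994), np.float64(229.43903293156205))]
[(255, 150), (258, 154)]
[-0.54937683  0.31060681  0.27483249]
```

View pics/c2.png

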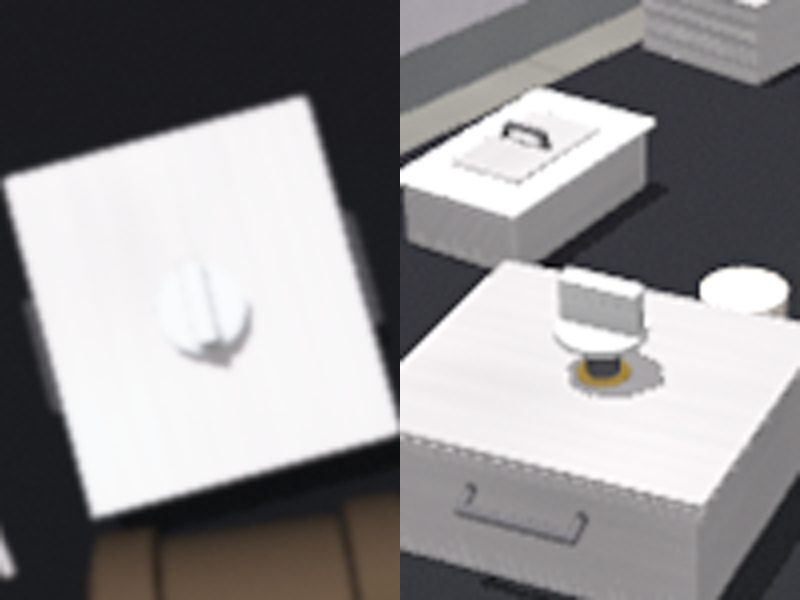

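The lid is flat and shut, with the stud up and the bar toward the hinge. The bar top's centre is at about (305.75,225.5) in the top image and (308.2,224.8) in the side image.

```bash
python3 - <<'E'
from h import *
t=ctrl.read_camera("top"); s=ctrl.read_camera("side")
C=[plane(t,255+u/4,150+v/4,.079)[:2] for u,v in((5,178),(305,96),(398,435),(93,518))]
x=(C[0]+C[1])/2-(C[3]+C[2])/2; print("len",np.linalg.norm(x)); x/=np.linalg.norm(x); y2=C[0]-C[1]; print("wid",np.linalg.norm(y2),"yaws",np.degrees(np.arctan2(x[1],x[0])),np.degrees(np.arctan2(-y2[0],y2[1])))
print("lid stud",np.mean(C,0)-.005*x)
print("tri",tri(t,(305.75,225.5),s,(308.25,224.75)),"top@.133",plane(t,305.75,225.5,.133),"side@.133",plane(s,308.25,224.75,.133))
a,b=plane(t,255+195/4,150+258/4,.133),plane(t,255+213/4,150+346/4,.133); d=a-b; print("bar",np.linalg.norm(d),np.degrees(np.arctan2(d[1],d[0])))
st=ctrl.read_state(); M=R.from_rotvec(st["ee_rot"]).as_matrix(); P=st["position"]
print(P,np.degrees(np.arctan2(M[1,0],M[0,0])))
for S in (plane(t,305.75,225.5,.133),plane(s,308.25,224.75,.133)): print("tool delta to stud",M.T@(np.r_[S[:2],.17]-P))
E
```

```text
len 0.1915646472528105
wid 0.1696564341059198 yaws 16.60902344935793 16.918598173497355
lid stud [0.55958277 0.03880603]
tri (array([0.56101281, 0.03695116, 0.13051196]), np.float64(0.002703323223084522)) top@.133 [0.55963984 0.0359878  0.133     ] side@.133 [0.55934842 0.04073742 0.133     ]
bar 0.046747048145020474 13.25698820679415
[ 0.39894276 -0.0082587   0.20557083] -72.78811725287986
tool delta to stud [ 0.00538264 -0.16643603  0.03628586]
tool delta to stud [ 0.0007595  -0.16756304  0.03630333]
```

```bash
python3 -m jog '[{"slide":[0.001,-0.03,0.005],"turn":1},{"slide":[0.001,-0.036,0.007],"turn":1},{"slide":[0.001,-0.036,0.008],"turn":0.5},{"slide":[0,-0.032,0.008],"turn":0},{"slide":[0,-0.02,0.008],"turn":0},{"slide":[0,-0.01,0],"turn":0},{"slide":[0,0,0],"turn":0},{"slide":[0,0,0],"turn":0}]' 0.6 10 && python3 - <<'E'
from h import *
st=ctrl.read_state(); M=R.from_rotvec(st["ee_rot"]).as_matrix(); P=st["position"]
print(P,np.degrees(np.arctan2(M[1,0],M[0,0])),M[:,2],M.T@(np.r_[.5597,.038,.109]-P),st["force"])
E
```

```text
time_s: 6.53
position: [0.5706, 0.0389, 0.1612]
ee_rot: [-2.483, 1.918, 0.008]
force: [-0.2, -0.2, -0.7]
width: 0.0555
[0.57063339 0.03888746 0.16116795] -75.36761274815628 [-0.00154479  0.00648417 -0.99997778] [-0.00155558  0.01081044  0.05217793] [-0.16244339 -0.19314594 -0.66667804]
```

```bash
python3 -m jog '[{"slide":[-0.001,0.011,0.01],"turn":0},{"slide":[0,0,0.01],"turn":0},{"slide":[0,0,0.01],"turn":0},{"slide":[0,0,0.01],"turn":0},{"slide":[0,0,0.006],"turn":0},{"slide":[0,0,0.003],"turn":0},{"slide":[0,0,0],"turn":0}]' && python3 - <<'E'
from h import *
st=ctrl.read_state(); M=R.from_rotvec(st["ee_rot"]).as_matrix(); P=st["position"]
print(P,np.degrees(np.arctan2(M[1,0],M[0,0])),M[:,2],M.T@(np.r_[.5597,.038,.109]-P),st["force"])
c=ctrl.read_camera("side"); cv2.imwrite("pics/s3.png",cv2.resize(c["color"][150:290,240:380],None,fx=4,fy=4,interpolation=cv2.INTER_CUBIC))
E
```

```text
time_s: 7.12
position: [0.5584, 0.0373, 0.1077]
ee_rot: [-2.484, 1.918, 0.01]
force: [0.0, -0.5, -0.2]
width: 0.0552
[0.55843034 0.03728175 0.10768369] -75.35717382190002 [-0.0031347   0.00644209 -0.99997434] [-0.00038319 -0.00140814 -0.00131563] [ 0.04198503 -0.52505163 -0.21867672]
```

View pics/s3.png

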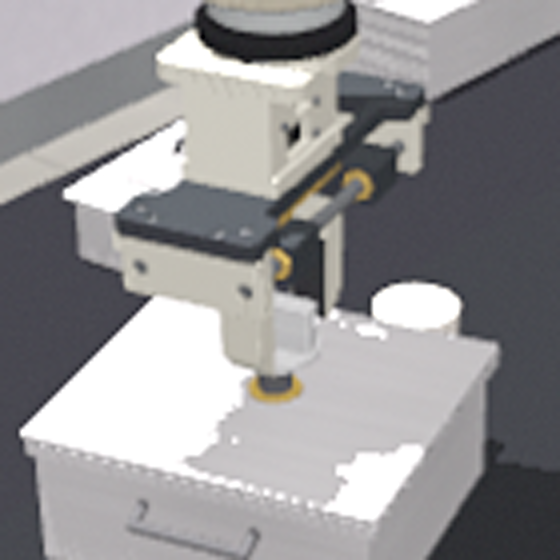

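The fingers straddle the bar with their tips near disc height. I'll lift 3 mm so they don't catch the rim, then close gently.

```bash
python3 -m jog '[{"slide":[0,-0.001,-0.003],"turn":0},{"slide":[0,0,0],"turn":0}]' - 8 && python3 -m jog '[{"slide":[0,0,0],"turn":0},{"slide":[0,0,0],"turn":0},{"slide":[0,0,0],"turn":0},{"slide":[0,0,0],"turn":0},{"slide":[0,0,0],"turn":0},{"slide":[0,0,0],"turn":0}]' 0.05 8; python3 - <<'E'
from h import *
st=ctrl.read_state(); M=R.from_rotvec(st["ee_rot"]).as_matrix();print("tool force",M.T@st["force"],"tq",M.T@st["torque"],st["width"])
E
```

```text
time_s: 7.33
position: [0.5601, 0.0377, 0.1117]
ee_rot: [-2.483, 1.918, 0.009]
force: [-0.0, -0.4, -0.0]
width: 0.055
time_s: 7.83
position: [0.5615, 0.0379, 0.1137]
ee_rot: [-2.481, 1.917, 0.005]
force: [-0.3, -0.3, -0.4]
width: 0.0194
tool force [0.24206419 0.32770778 0.40540554] tq [0.02384909 0.03115792 0.02961863] 0.019375003787327507
```

```bash
python3 -m jog '[{"slide":[0,0.001,0.002],"turn":0},{"slide":[0,0,0.001],"turn":0},{"slide":[0,0,0.0],"turn":0},{"slide":[0,0,0],"turn":0}]'; python3 - <<'E'
from h import *
st=ctrl.read_state(); M=R.from_rotvec(st["ee_rot"]).as_matrix();print("tool force",M.T@st["force"],"tq",M.T@st["torque"],st["width"],np.degrees(np.arctan2(M[1,0],M[0,0])),M[:,2])
E
```

```text
time_s: 8.17
position: [0.5608, 0.0382, 0.1108]
ee_rot: [-2.481, 1.915, 0.004]
force: [-0.0, -0.1, 1.5]
width: 0.0117
tool force [ 0.09309733  0.04903183 -1.46819307] tq [-0.01736827  0.00734389  0.01964938] 0.011711598035569634 -75.34553775782761 [ 0.0023753   0.00748695 -0.99996915]
```

```bash
j(){ :; }; python3 -m jog '[{"slide":[0,0,0],"turn":0},{"slide":[0,0,0.001],"turn":0},{"slide":[0,0,0.001],"turn":0}]' - 30; python3 -m jog '[{"slide":[0,0,0.001],"turn":0},{"slide":[0,0,0.001],"turn":0}]'; python3 -m jog '[{"slide":[0,0,0.001],"turn":0}]'
```

```text
time_s: 8.42
position: [0.5608, 0.0382, 0.1089]
ee_rot: [-2.481, 1.916, 0.004]
force: [-0.7, 0.6, 1.5]
width: 0.0119
time_s: 8.58
position: [0.5608, 0.0383, 0.1067]
ee_rot: [-2.481, 1.916, 0.004]
force: [-0.6, 0.3, 2.5]
width: 0.0119
time_s: 8.67
position: [0.5608, 0.0383, 0.1057]
ee_rot: [-2.481, 1.916, 0.004]
force: [-0.5, 0.3, 1.4]
width: 0.0119
```

```bash
python3 -m jog '[{"slide":[0,0,0.0006],"turn":0}]'|grep -E "pos|force"; python3 -m jog '[{"slide":[0,0,0.0006],"turn":0}]'|grep -E "pos|force"; python3 -m jog '[{"slide":[0,0,0.0006],"turn":0}]'|grep -E "pos|force"
```

```text
position: [0.5608, 0.0383, 0.105]
force: [-0.9, 0.5, 3.2]
position: [0.5608, 0.0382, 0.1043]
force: [-0.6, 0.1, 3.1]
position: [0.5608, 0.0383, 0.1037]
force: [-1.3, 0.7, 2.9]
```

```bash
python3 -m jog '[{"slide":[0,0,0.0006],"turn":0}]'|grep -E "pos|force"; python3 -m jog '[{"slide":[0,0,0.0006],"turn":0}]'|grep -E "pos|force"; python3 -m jog '[{"slide":[0,0,0.0006],"turn":0}]'|grep -E "pos|force"
```

```text
position: [0.5608, 0.0382, 0.1031]
force: [-1.2, 0.7, 3.2]
position: [0.5608, 0.0383, 0.1025]
force: [-0.4, 0.7, 4.1]
position: [0.5608, 0.0382, 0.1019]
force: [-2.4, 0.2, 6.5]
```

```bash
python3 -m jog '[{"slide":[0,0,0.0006],"turn":0}]'|grep -E "pos|force"; python3 -m jog '[{"slide":[0,0,0.0006],"turn":0}]'|grep -E "pos|force"
```

```text
position: [0.5609, 0.0383, 0.1016]
force: [-3.1, 0.5, 11.4]
position: [0.5609, 0.0383, 0.1015]
force: [-3.9, -0.6, 11.9]
```

Bottomed: force rose from 4 N to 12 N at z≈0.102, after about 9 mm of press. Now I'll turn in small steps, watching height and torque.

```bash
cat > st.py <<'E'
from h import *
s=ctrl.read_state(); M=R.from_rotvec(s["ee_rot"]).as_matrix()
print(s["time_s"],s["position"].round(4),"toolF",(M.T@s["force"]).round(1),"tq",(M.T@s["torque"]).round(2),"ang",np.degrees(np.arctan2(M[1,0],M[0,0])).round(1),"w",s["width"].round(4),"j7",s["joint_positions"][6].round(2),"tilt",M[:2,2].round(4))
E
python3 -m jog '[{"slide":[0,0,0],"turn":2}]'>/dev/null; python3 st.py;  python3 -m jog '[{"slide":[0,0,0.0001],"turn":3}]' >/dev/null; python3 st.py
```

```text
Traceback (most recent call last):
  File "st.py", line 3, in <module>
    print(s["time_s"],s["position"].round(4),"toolF",(M.T@s["force"]).round(1),"tq",(M.T@s["torque"]).round(2),"ang",np.degrees(np.arctan2(M[1,0],M[0,0])).round(1),"w",s["width"].round(4),"j7",s["joint_positions"][6].round(2),"tilt",M[:2,2].round(4))
                                                                                                                                                                        ^^^^^^^^^^^^^^^^
AttributeError: 'float' object has no attribute 'round'
Traceback (most recent call last):
  File "st.py", line 3, in <module>
    print(s["time_s"],s["position"].round(4),"toolF",(M.T@s["force"]).round(1),"tq",(M.T@s["torque"]).round(2),"ang",np.degrees(np.arctan2(M[1,0],M[0,0])).round(1),"w",s["width"].round(4),"j7",s["joint_positions"][6].round(2),"tilt",M[:2,2].round(4))
                                                                                                                                                                        ^^^^^^^^^^^^^^^^
AttributeError: 'float' object has no attribute 'round'
```

```bash
sed -i 's/s\["width"\].round(4)/round(s["width"],4)/' st.py; python3 st.py;  python3 -m jog '[{"slide":[0,0,0.0001],"turn":4}]' >/dev/null; python3 st.py
```

```text
9.5 [0.5608 0.0384 0.1021] toolF [-1.4  1.1 -5.3] tq [-0.36 -0.14 -0.04] ang -80.4 w 0.0119 j7 -1.78 tilt [0.003  0.0069]
9.5833 [0.5607 0.0386 0.1021] toolF [-2.   0.4 -4. ] tq [-0.31 -0.16 -0.04] ang -84.5 w 0.0117 j7 -1.84 tilt [0.0031 0.0072]
```

The turn is smooth, but joint 7 is at -1.84 and would pass its limit (-2.74) before 90°. I'll undo the few degrees, let the stud rise, and regrip half a turn round.

```bash
python3 -m jog '[{"slide":[0,0,0.0002],"turn":-4},{"slide":[0,0,0.0002],"turn":-4},{"slide":[0,0,0.0002],"turn":-1}]' >/dev/null; python3 st.py; python3 -m jog '[{"slide":[0,0,-0.0015],"turn":0},{"slide":[0,0,-0.0015],"turn":0}]' >/dev/null; python3 st.py
```

```text
9.8333 [0.5608 0.0383 0.102 ] toolF [-1.4  1.  -4.8] tq [-0.42 -0.04  0.07] ang -75.5 w 0.0117 j7 -1.71 tilt [0.0036 0.006 ]
10.0 [0.5608 0.0382 0.105 ] toolF [-0.7  1.5 -3.1] tq [-0.1  -0.05 -0.02] ang -75.5 w 0.0118 j7 -1.7 tilt [0.0035 0.0062]
```

```bash
python3 -m jog '[{"slide":[0,0,-0.002],"turn":0},{"slide":[0,0,-0.002],"turn":0},{"slide":[0,0,-0.0015],"turn":0}]' >/dev/null; python3 st.py; python3 -m jog '[{"slide":[0,0,0],"turn":0},{"slide":[0,0,0],"turn":0},{"slide":[0,0,0],"turn":0},{"slide":[0,0,-0.015],"turn":0},{"slide":[0,0,-0.02],"turn":0},{"slide":[0,0,-0.01],"turn":-5},{"slide":[0,0,0],"turn":-7},{"slide":[0,0,0],"turn":-7},{"slide":[0,0,0],"turn":-7}]' 0.4 >/dev/null; python3 st.py;
```

```text
10.25 [0.5608 0.0382 0.1108] toolF [-0.9 -0.4 -0.7] tq [-0.04 -0.04 -0.06] ang -75.6 w 0.0117 j7 -1.7 tilt [0.0034 0.0064]
11.0 [0.5594 0.0371 0.1564] toolF [ 0.4 -0.8 -0. ] tq [ 0.04  0.05 -0.02] ang -49.1 w 0.0366 j7 -1.27 tilt [0.0003 0.0047]
```

```bash
python3 -m jog '[{"slide":[0,0,0],"turn":-7},{"slide":[0,0,0],"turn":-7},{"slide":[0,0,0],"turn":-7},{"slide":[0,0,0],"turn":-7},{"slide":[0,0,0],"turn":-7},{"slide":[0,0,0],"turn":-7},{"slide":[0,0,0],"turn":-7},{"slide":[0,0,0],"turn":-7},{"slide":[0,0,0],"turn":-7},{"slide":[0,0,0],"turn":-7}]' >/dev/null; python3 st.py;python3 -m jog '[{"slide":[0,0,0],"turn":-7},{"slide":[0,0,0],"turn":-7},{"slide":[0,0,0],"turn":-7},{"slide":[0,0,0],"turn":-7},{"slide":[0,0,0],"turn":-7},{"slide":[0,0,0],"turn":-7},{"slide":[0,0,0],"turn":-7}]' >/dev/null; python3 st.py
```

```text
11.8333 [0.5584 0.0352 0.1544] toolF [-0.4  0.2 -0.6] tq [-0.09  0.13  0.02] ang 22.5 w 0.0369 j7 -0.18 tilt [-0.0022  0.0032]
12.4167 [0.5576 0.0332 0.1526] toolF [0.4 1.  0.2] tq [-0.07  0.14  0.04] ang 72.7 w 0.037 j7 0.57 tilt [-0.0045  0.002 ]
```

```bash
python3 -m jog '[{"slide":[0,0,0],"turn":-7},{"slide":[0,0,0],"turn":-7},{"slide":[0,0,0],"turn":-7},{"slide":[0,0,0],"turn":-7},{"slide":[0,0,0],"turn":-3},{"slide":[0,0,0],"turn":0}]' >/dev/null; python3 st.py; python3 - <<'E'
from h import *
s=ctrl.read_state(); M=R.from_rotvec(s["ee_rot"]).as_matrix(); print("move",(M.T@(np.array([.5608,.0382,.111])-s["position"])).round(4),s["joint_positions"].round(2))
E
```

```text
12.9167 [0.557  0.0311 0.1504] toolF [-1.1 -0.1  0.2] tq [-0.12  0.1   0.01] ang 104.8 w 0.0368 j7 1.05 tilt [-0.0074  0.0015]
move [0.0058 0.0057 0.0394] [ 0.6   0.7  -1.17  1.76  0.69  1.17  1.05]
```

```bash
python3 -m jog '[{"slide":[0.004,0.004,0],"turn":0},{"slide":[0.002,0.002,0.005],"turn":0},{"slide":[0,0,0.01],"turn":0},{"slide":[0,0,0.01],"turn":0},{"slide":[0,0,0.008],"turn":0},{"slide":[0,0,0.004],"turn":0}]' >/dev/null; python3 st.py; python3 - <<'E'
from h import *
s=ctrl.read_state(); M=R.from_rotvec(s["ee_rot"]).as_matrix(); print("move",(M.T@(np.array([.5608,.0382,.111])-s["position"])).round(4),s["joint_positions"].round(2))
E
```

```text
13.4167 [0.5616 0.0391 0.1096] toolF [-0.4  0.2  0.2] tq [-0.17  0.09 -0.02] ang 104.3 w 0.0367 j7 0.99 tilt [-0.0071  0.0009]
move [-0.0007 -0.001  -0.0014] [ 0.56  0.74 -1.12  1.79  0.74  1.11  0.99]
```

Aligned to within a millimetre. Closing, then pressing in small steps.

```bash
python3 -m jog '[{"slide":[-0.0007,-0.001,-0.0014],"turn":0},{"slide":[0,0,0],"turn":0},{"slide":[0,0,0],"turn":0},{"slide":[0,0,0],"turn":0},{"slide":[0,0,0],"turn":0},{"slide":[0,0,0],"turn":0}]' 0.05 10 >/dev/null; python3 st.py; python3 -m jog '[{"slide":[0,0,0],"turn":0},{"slide":[0,0,0],"turn":0}]' - 30 >/dev/null; python3 st.py; python3 -m jog '[{"slide":[0,0,0.001],"turn":0},{"slide":[0,0,0.001],"turn":0},{"slide":[0,0,0.001],"turn":0}]' >/dev/null; python3 st.py
```

```text
13.9167 [0.5596 0.038  0.1094] toolF [-0.1  1.   5.1] tq [-0.43  0.1  -0.08] ang 104.3 w 0.012 j7 1.0 tilt [-0.0099  0.0009]
14.0833 [0.5595 0.038  0.1093] toolF [ 0.9 -0.7  2.3] tq [-0.37  0.21 -0.04] ang 104.3 w 0.0121 j7 1.0 tilt [-0.0098  0.001 ]
14.3333 [0.5596 0.0381 0.107 ] toolF [-0.2 -0.3 -1.7] tq [ 0.13  0.08 -0.03] ang 104.3 w 0.0121 j7 0.99 tilt [-0.0092  0.0006]
```

```bash
python3 -m jog '[{"slide":[0,0,0.001],"turn":0},{"slide":[0,0,0.001],"turn":0},{"slide":[0,0,0.001],"turn":0}]' >/dev/null; python3 st.py; python3 -m jog '[{"slide":[0,0,0.0007],"turn":0}]' >/dev/null; python3 st.py;python3 -m jog '[{"slide":[0,0,0.0006],"turn":0}]' >/dev/null; python3 st.py
```

```text
14.5833 [0.5596 0.0381 0.1043] toolF [ 0.1 -1.3 -2.8] tq [ 0.21  0.09 -0.06] ang 104.3 w 0.0112 j7 0.99 tilt [-0.0088  0.0001]
14.6667 [0.5596 0.0381 0.1036] toolF [-0.1 -0.8 -2.2] tq [ 0.18  0.07 -0.06] ang 104.3 w 0.0119 j7 0.99 tilt [-0.0087  0.0001]
14.75 [0.5596 0.0381 0.1029] toolF [ 0.3 -0.7 -3.2] tq [ 0.16  0.05 -0.04] ang 104.3 w 0.0118 j7 0.99 tilt [-0.0087 -0.    ]
```

```bash
python3 -m jog '[{"slide":[0,0,0.0006],"turn":0}]' >/dev/null; python3 st.py; python3 -m jog '[{"slide":[0,0,0.0005],"turn":0}]' >/dev/null; python3 st.py
```

```text
14.8333 [0.5596 0.0381 0.1023] toolF [ 0.6 -1.6 -3.3] tq [ 0.22  0.02 -0.02] ang 104.3 w 0.0119 j7 0.99 tilt [-0.0087 -0.    ]
14.9167 [0.5596 0.0381 0.1018] toolF [ 0.5 -1.1 -3.1] tq [ 0.25  0.04 -0.01] ang 104.3 w 0.0115 j7 0.99 tilt [-0.0087 -0.0001]
```

```bash
python3 -m jog '[{"slide":[0,0,0.0005],"turn":0}]' >/dev/null; python3 st.py; python3 -m jog '[{"slide":[0,0,0.0005],"turn":0}]' >/dev/null; python3 st.py
```

```text
15.0 [0.5596 0.0381 0.1013] toolF [ 0.3 -1.4 -4.4] tq [ 0.2   0.02 -0.05] ang 104.3 w 0.0116 j7 0.99 tilt [-0.0087 -0.0001]
15.0833 [0.5596 0.0381 0.1008] toolF [ 0.4 -2.6 -4.1] tq [ 0.23  0.   -0.04] ang 104.3 w 0.0118 j7 0.99 tilt [-0.0087 -0.0001]
```

```bash
python3 -m jog '[{"slide":[0,0,0.0005],"turn":0}]' >/dev/null; python3 st.py
```

```text
15.1667 [0.5596 0.0381 0.1003] toolF [-0.8 -2.2 -3. ] tq [0.26 0.07 0.01] ang 104.3 w 0.0118 j7 0.98 tilt [-0.0087 -0.0001]
```

```bash
python3 -m jog '[{"slide":[0,0,0.0005],"turn":0}]' >/dev/null; python3 st.py
```

```text
15.25 [0.5596 0.0381 0.0998] toolF [-0.6 -1.8 -3. ] tq [ 0.29 -0.01  0.02] ang 104.3 w 0.0116 j7 0.98 tilt [-0.0085 -0.0002]
```

```bash
python3 -m jog '[{"slide":[0,0,0.0004],"turn":0}]' >/dev/null; python3 st.py
```

```text
15.3333 [0.5596 0.0381 0.0993] toolF [-0.4 -2.1 -4.2] tq [ 0.28  0.02 -0.09] ang 104.3 w 0.0118 j7 0.98 tilt [-0.0086 -0.0002]
```

```bash
python3 -m jog '[{"slide":[0,0,0.0004],"turn":0}]' >/dev/null; python3 st.py
```

```text
15.4167 [0.5597 0.0381 0.0991] toolF [-1.1 -3.7 -7.8] tq [ 0.61 -0.04 -0.03] ang 104.3 w 0.0119 j7 0.98 tilt [-0.0085 -0.0003]
```

```bash
python3 -m jog '[{"slide":[0,0,0.0004],"turn":0}]' >/dev/null; python3 st.py
```

```text
15.5 [0.5597 0.0381 0.0989] toolF [-1.5 -4.1 -8.8] tq [ 0.72 -0.1  -0.03] ang 104.3 w 0.0119 j7 0.98 tilt [-0.0083 -0.0005]
```

```bash
python3 - <<'E'
from h import *
c=ctrl.read_camera("side"); cv2.imwrite("pics/s4.png",cv2.resize(c["color"][190:270,270:370],None,fx=6,fy=6,interpolation=cv2.INTER_CUBIC))
E
```

```text
(no output)
```

View pics/s4.png

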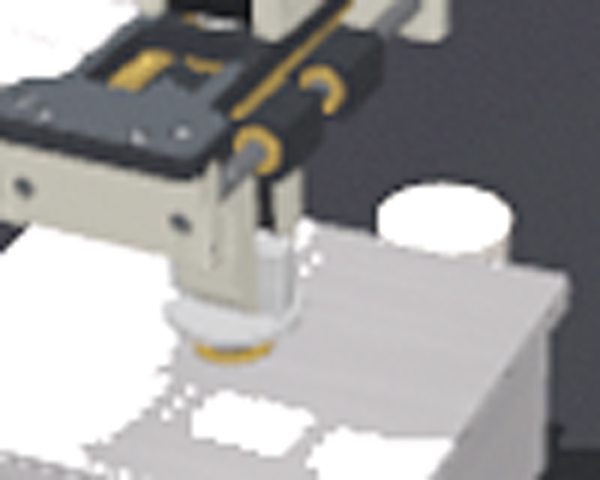

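The disc sits well down on the lid, and force rose from 4 N to 9 N at z≈0.099: bottomed again. Joint 7 now has room, so I'll turn clockwise.

```bash
python3 -m jog '[{"slide":[0,0,0.0001],"turn":3},{"slide":[0,0,0.0002],"turn":4}]' >/dev/null; python3 st.py; python3 -m jog '[{"slide":[0,0,0.0002],"turn":5},{"slide":[0,0,0.0002],"turn":5}]' >/dev/null; python3 st.py
```

```text
15.7167 [0.5596 0.0386 0.0992] toolF [ 0.1 -3.4 -7.4] tq [ 0.49  0.08 -0.06] ang 97.2 w 0.012 j7 0.88 tilt [-0.0083  0.0001]
15.8833 [0.5595 0.0392 0.0992] toolF [ 0.3 -2.3 -4.8] tq [ 0.43  0.08 -0.02] ang 86.8 w 0.0117 j7 0.72 tilt [-0.0082  0.0012]
```

```bash
python3 -m jog '[{"slide":[-0.0005,0,0.0002],"turn":5},{"slide":[-0.0005,0,0.0002],"turn":5}]' >/dev/null; python3 st.py; python3 -m jog '[{"slide":[-0.0003,0,0.0002],"turn":5},{"slide":[-0.0003,0,0.0002],"turn":5}]' >/dev/null; python3 st.py
```

```text
16.05 [0.5596 0.0399 0.0994] toolF [ 1.8 -1.7 -4. ] tq [ 0.39  0.43 -0.02] ang 76.4 w 0.0118 j7 0.56 tilt [-0.0072  0.0034]
16.2167 [0.5598 0.0405 0.0994] toolF [-0.4 -1.7 -3. ] tq [ 0.27  0.12 -0.02] ang 65.9 w 0.0117 j7 0.41 tilt [-0.0059  0.0052]
```

```bash
python3 -m jog '[{"slide":[0,0,0.0005],"turn":5},{"slide":[0,0,0.0004],"turn":5}]' >/dev/null; python3 st.py; python3 -m jog '[{"slide":[0,0,0.0004],"turn":5},{"slide":[0,0,0.0004],"turn":5}]' >/dev/null; python3 st.py
```

```text
16.3833 [0.5601 0.0412 0.0991] toolF [-2.7 -1.7 -7.4] tq [ 0.32 -0.35 -0.05] ang 55.4 w 0.0113 j7 0.25 tilt [-0.0048  0.006 ]
16.55 [0.5606 0.0418 0.0991] toolF [-1.4 -1.4 -7.3] tq [ 0.29 -0.4  -0.05] ang 44.9 w 0.0118 j7 0.1 tilt [-0.0034  0.0063]
```

```bash
python3 -m jog '[{"slide":[0,0,0.0003],"turn":5},{"slide":[0,0,0.0003],"turn":5}]' >/dev/null; python3 st.py; python3 -m jog '[{"slide":[0,0,0.0003],"turn":4},{"slide":[0,0,0.0003],"turn":4}]' >/dev/null; python3 st.py
```

```text
16.7167 [0.5611 0.0422 0.0992] toolF [-0.6 -1.2 -5.6] tq [ 0.09 -0.26 -0.09] ang 34.4 w 0.0116 j7 -0.06 tilt [-0.0019  0.0066]
16.8833 [0.5616 0.0425 0.0992] toolF [-1.3  0.  -5.4] tq [ 0.09 -0.33 -0.06] ang 26.0 w 0.0119 j7 -0.19 tilt [-0.0005  0.0066]
```

```bash
python3 -m jog '[{"slide":[0,0,0.0003],"turn":3}]' >/dev/null; python3 st.py; python3 -m jog '[{"slide":[0,0,0.0003],"turn":2}]' >/dev/null; python3 st.py
```

```text
16.9667 [0.5618 0.0426 0.0992] toolF [-1.2 -0.7 -5. ] tq [ 0.13 -0.39  0.  ] ang 22.8 w 0.0119 j7 -0.23 tilt [0.0001 0.0065]
17.05 [0.5619 0.0427 0.0992] toolF [-2.8 -0.2 -6. ] tq [ 0.06 -0.47 -0.01] ang 20.6 w 0.0114 j7 -0.27 tilt [0.0005 0.0062]
```

```bash
python3 -m jog '[{"slide":[0,0,0.0003],"turn":1.5}]' >/dev/null; python3 st.py; python3 -m jog '[{"slide":[0,0,0.0003],"turn":1.2}]' >/dev/null; python3 st.py
```

```text
17.1333 [0.562  0.0427 0.0992] toolF [-2.9  0.3 -5.8] tq [ 0.01 -0.5  -0.03] ang 19.0 w 0.0118 j7 -0.29 tilt [0.001 0.006]
17.2167 [0.5621 0.0428 0.0991] toolF [-3.  -0.2 -6.4] tq [ 0.05 -0.53  0.01] ang 17.7 w 0.0117 j7 -0.31 tilt [0.0013 0.0057]
```

Turned 86.6°, or about 1.55 rad with the starting offset, and no stop torque. I'll ease up 2 mm, then let go so the spring seats the pin.

```bash
python3 -m jog '[{"slide":[0,0,-0.0007],"turn":0},{"slide":[0,0,-0.0007],"turn":0},{"slide":[0,0,-0.0006],"turn":0}]' >/dev/null; python3 st.py;  python3 -m jog '[{"slide":[0,0,-0.0003],"turn":0}]' >/dev/null; python3 st.py
```

```text
17.4667 [0.5621 0.0428 0.1014] toolF [-1.3  0.6 -2.8] tq [ 0.08 -0.31  0.03] ang 17.7 w 0.0118 j7 -0.31 tilt [0.0016 0.0053]
17.55 [0.5621 0.0428 0.1017] toolF [-1.   0.3 -2.9] tq [ 0.03 -0.31 -0.02] ang 17.7 w 0.0114 j7 -0.31 tilt [0.0016 0.0053]
```

```bash
python3 -m jog '[{"slide":[0,0,0],"turn":0},{"slide":[0,0,0],"turn":0},{"slide":[0,0,0],"turn":0},{"slide":[0,0,0],"turn":0},{"slide":[0,0,0],"turn":0}]' 0.4 >/dev/null; python3 st.py;  python3 -m jog '[{"slide":[0,0,-0.01],"turn":0},{"slide":[0,0,-0.025],"turn":0},{"slide":[0,0,-0.035],"turn":0},{"slide":[0,0,-0.035],"turn":0},{"slide":[-0.035,0,0],"turn":0},{"slide":[-0.04,0,0],"turn":0},{"slide":[-0.04,0,0],"turn":0},{"slide":[-0.04,0,0],"turn":0},{"slide":[-0.02,0,0],"turn":0},{"slide":[0,0,0],"turn":0}]' >/dev/null; python3 st.py; python3 - <<'E'
from h import *
cs=[ctrl.read_camera(n) for n in("top","side")]
for n,c in zip(("top","side"),cs): cv2.imwrite(f"pics/{n}5.png",c["color"])
q=[proj(c,[.562,.038,.12]) for c in cs]
a=[cv2.resize(c["color"][int(v)-75:int(v)+75,int(u)-50:int(u)+50],None,fx=4,fy=4,interpolation=cv2.INTER_CUBIC) for c,(u,v) in zip(cs,q)]
cv2.imwrite("pics/c5.png",np.hstack(a))
# bystanders: diff vs first picture
for n,c in zip(("top","side"),cs):
    d=cv2.absdiff(c["color"],cv2.imread(f"pics/{n}0.png")).max(2)>60
    k,l,s,_=cv2.connectedComponentsWithStats(d.astype(np.uint8)); print(n,[tuple(r) for r in s[1:].tolist() if r[4]>25])
E
```

```text
17.9667 [0.5626 0.0427 0.101 ] toolF [-0.5  0.3 -0.3] tq [-0.04  0.11  0.04] ang 17.7 w 0.0356 j7 -0.31 tilt [0.0022 0.0062]
18.8 [ 0.3911 -0.0098  0.2137] toolF [-0.  -0.7  0.5] tq [-0.06  0.03 -0.04] ang 17.9 w 0.0366 j7 0.05 tilt [0.0041 0.0073]
top [(296, 177, 26, 19, 104), (289, 179, 7, 6, 36), (266, 185, 24, 9, 80), (337, 190, 13, 34, 108), (287, 194, 24, 18, 196), (257, 208, 12, 40, 177), (269, 225, 87, 55, 2170), (291, 256, 41, 18, 316), (294, 266, 38, 13, 156), (278, 282, 109, 198, 10660), (304, 427, 16, 4, 42), (329, 429, 15, 7, 34), (305, 433, 11, 15, 125), (619, 444, 10, 9, 49), (348, 448, 12, 12, 114), (335, 463, 19, 17, 177), (310, 466, 18, 4, 48)]
side [(341, 0, 121, 168, 8759), (627, 34, 13, 41, 339), (615, 77, 25, 25, 299), (620, 116, 7, 11, 50), (627, 133, 13, 38, 259), (383, 162, 15, 7, 36), (286, 170, 53, 49, 408), (376, 170, 13, 35, 274), (442, 172, 10, 15, 94), (407, 179, 14, 30, 281), (607, 195, 33, 16, 213), (273, 198, 10, 7, 34), (281, 202, 9, 8, 40), (604, 206, 5, 11, 29), (612, 208, 28, 63, 454), (248, 216, 110, 60, 2762), (599, 218, 11, 54, 195), (245, 222, 37, 39, 75), (604, 222, 27, 61, 1081), (352, 234, 13, 7, 41), (626, 321, 14, 19, 108), (599, 381, 41, 14, 127)]
```

View pics/c5.png

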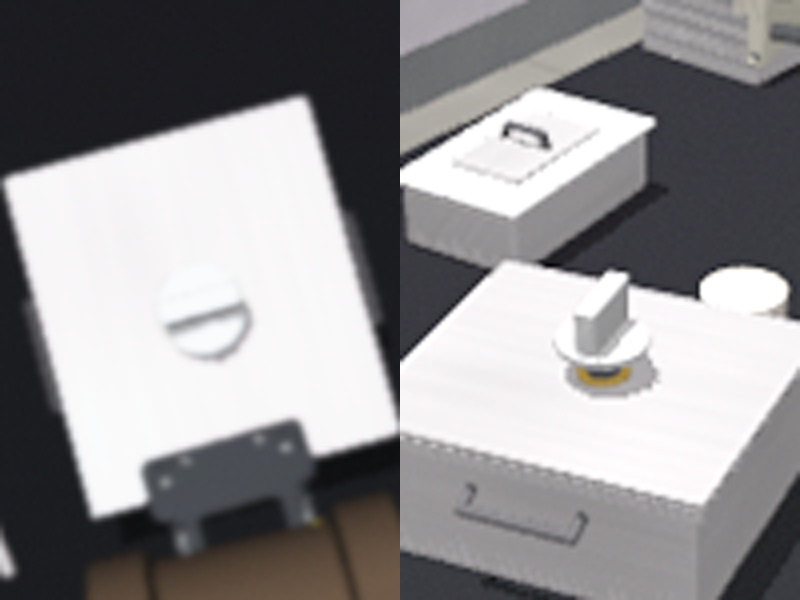

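The lid is flat and shut. The bar now lies parallel to the hinge, and the disc stays several mm lower than at the start. The only differences from the first pictures are the lid, the arm and its shadows, and the gripper is clear of everything, so I'm handing it in.

```bash
python3 -c "
from workcell import ctrl
print(ctrl.finish_job())"
```

```text
the job is handed in; nothing more can be done
None
```

The lid is shut and locked, and I handed the job in at about 19 s with the gripper clear of everything.

- **Lid:** I pushed it down slowly with closed fingers. As it closed fully, the contact force rose briefly to about 38 N, more than I wanted. This was a firm push at the fingertips, not a slam.
- **First try at the stud:** I pressed it until it just bottomed, at about 12 N, and turned it about 9°. The last wrist joint would have hit its limit before a full quarter turn, so I turned the stud back, let it rise and regripped half a turn round.
- **Second try at the stud:** I pressed until it bottomed again, at about 9 N, and turned it 86.6° clockwise. That is roughly 1.55 rad with the estimated starting offset. Torque about the stud stayed under 0.1 N m, so nothing was forced. I then eased up 2.5 mm and let go.

**Last checks:**
- The final pictures show the lid flat and the bar parallel to the hinge. The disc stays about 5–7 mm below its raised position, which fits the pin being in its notch. That depth is a rough reading from the side picture.
- Comparing with the first pictures, the forceps, dish and brush show no change. One small change near the pot in the side view looks like shadow.
- During the turn the fingertips drifted about 5 mm sideways with only small forces, which fits an off-centre grip along the bar.
- I didn't test the lock by pulling on the stud.

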